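# Feel along the stones of a collar

### The job

Check the stones of the brass collar by touch: starting at the end of the row beside the blue wax block, run your fingertips along the curve and lightly touch all six red stones one after another, ending with the stone farthest from the block. The collar's board floats on springs: press only lightly, never pushing it down to or nearly to its stop, and do not lift it. Then take the hand clear, and leave the blue block, the wooden knob, the rings, the dish and the grey pumice where they are.

Things in the scene. Friction and masses are not known exactly. Their poses are not given: they have to be found in the camera images.
- holder: grey base plate of the sprung holder, 150 x 270 x 12 mm, fixed to the bench. Origin: centre of its underside, on the bench. Its y axis runs along the length. Above it floats a dark wooden board 130 x 250 x 14 mm (top 45 mm above the bench) carrying the collar, a brass band 13 mm wide and 3 mm thick, bent in a flat arc of 160 mm radius that bows toward the holder's -x side.
- tray (a joint): how far the floating board, with the collar and its stones, is pushed down (m): 0 at rest, positive down, stop at 0.014, negative when lifted. It only moves straight up and down, on springs of 0.7 N per mm (8.4 N at 12 mm), and comes back by itself.
- stone1: red domed stone (visible dome about 18 mm across, 4 mm high) in a brass bezel of 21 mm diameter, fixed on the collar. Origin: the very top of the dome, 57 mm above the bench and 12 mm above the wooden board. Neighbouring stones are 45 mm apart along the curve; stone1 is at the holder's -y end, stone6 at its +y end.
- stone2: red domed stone number 2 of the row, like stone1; origin at the top of the dome
- stone3: red domed stone number 3 of the row, like stone1; origin at the top of the dome
- stone4: red domed stone number 4 of the row, like stone1; origin at the top of the dome
- stone5: red domed stone number 5 of the row, like stone1; origin at the top of the dome
- stone6: red domed stone number 6 of the row, like stone1; origin at the top of the dome
- wax: loose blue wax block 36 x 26 x 18 mm on the bench, about 75 mm beyond one end of the row of stones: it marks the end to begin at. It may be at either end. Origin: centre of its underside.
- knob: loose turned wooden knob, 38 mm across, 44 mm tall, standing beyond the other end of the row. Origin: centre of its foot.
- ring_a: loose brass finger ring lying flat, 23 mm across, 8 mm high, beside the holder on its -x side. Origin: centre of its underside.
- ring_b: loose steel finger ring lying flat, 25 mm across, 6 mm high, beside the holder on its -x side. Origin: centre of its underside.
- dish: loose small white dish, 56 mm across, 14 mm high, beside the holder on its +x side. Origin: centre of its underside.
- pumice: loose grey pumice cylinder, 44 mm across, 30 mm high, beside the holder on its +x side. Origin: centre of its underside.
Mind the look-alikes: they are no part of the job. Several things have the shape of the knob; the one meant has the colours described above. What is shaped like the pumice but black or purple is not meant.

How it is judged:
By the outcome, as a careful person would: the job done as asked, in the order asked, and still so for the second after the job is handed in, with the robot touching nothing.
It also fails if it takes over 48 s, if anything falls off the work surface, if the arm or the gripper's body presses on something with over 40 N, if the wrist force passes 120 N, or if a joint passes its speed limit or range.

### The arm

A 6-joint arm with a two-finger parallel gripper is mounted at the origin on the work surface. World frame = base frame: x ahead of the robot, y to its left, z up, the work surface at z = 0. Lengths are in m, angles in rad, forces in N, time in s.
With the tool pointing down it reaches from about 0.3 to 0.75 m from the base axis. Payload 8.5 kg.
Tool frame: the origin (TCP) lies midway between the tips of the shut fingers; the grasp point (between the pads) lies 19 mm behind it (bot.pinch_z is the distance from the TCP to the grasp point, in m); x points along the fingers, z is the direction in which the jaws open and shut, and the axes are right-handed (so a half turn about x gives the same grasp; the last joint's range is limited). The gripper opens to 88 mm and grips with 3 to 60 N. Pads are 18 mm wide; open, the fingers measure 123 mm over their backs; the gripper's body (75 mm by 187 mm) begins 45 mm behind the grasp point.
Start: joints at [1.117, 0.381, 1.297, -0, 1.464, -0.215], TCP at [0.13, 0.534, 0.239] pointing down, gripper open.
Joint ranges: [-3.11, 3.11], [-0.89, 2.33], [0.22, 2.48], [-1.42, 4.56], [0.17, 2.85], [-2.88, 2.88]. Speed limits (rad/s): [2.39, 2.39, 3.14, 3.14, 3.14, 3.14].

### API

Orientations are given as a 3x3 rotation matrix whose columns are the frame's x, y, z axes.
In Python, from rig import bot, vision gives the robot as it stands.
- The arm moves only by the tool carry_out, never from a script. Its argument "steps" is a list that holds one entry, the list of rows, each a list of 6 numbers: the shift along the tool's x, y, z scaled (see below), then the turn, a rotation vector about the tool's x, y, z scaled (see below). In form: [[[tx, ty, tz, rx, ry, rz], ...]]. A call has 1 to 12 rows; each row shifts and turns the pose as measured when the row begins, along the tool's axes as they then stand; what a row does not reach is not made up. The controller multiplies each number of a shift by 0.02 m and each number of a turn by 4 degrees. A row lasts 1/8 s, in which the tool goes at most 62.5 mm and 10.7 degrees, less where a joint would pass 70% of its speed; a pose out of reach is approached as far as the arm can. A call with a number of a shift or a turn outside -1 to 1 is refused whole. A call with a gripper value outside its range is refused whole. "jaw" is the opening, from 0 (shut) to 1 (fully open), set as the call begins (left out, the last holds). The fingers move at their own pace and stop on an object; the grip force is fixed at half the most. Time passes only in rows, so rows that do not move let the fingers close. It gives the time, the measured TCP pose, the force and the opening at its end, in the units of the state.
- bot.get_state(): the state, without advancing time (a new reading comes with each control period).
- vision.capture(name): name is "scene" or "top" or "wrist"; returns a dict with "img" (384x512x3 uint8, red, green, blue), "fx", "fy", "cx", "cy" (pixels), "k1" (the pictures are not rectified: a ray, as slopes to the right and down, at radius r is drawn at 1 + k1 r^2 times it, then the intrinsics apply), "eye" and "orientation" of the camera in the world. Camera axes: x right, y down, z forward; pixel columns grow to the right and rows downward; lengths in m; the calibration is good to about 2 mm. A picture is of the moment at which its call begins. There is no depth.
- bot.finish_job(): hands the job in, once; it reports no verdict.
The state is a dict: "clock": time; "joint_positions": joint angles; "qd": joint speeds; "effort": joint torques, N m; "tcp_pos": TCP position; "tcp_rot": TCP orientation; "ft_force": force on the tool from outside, world axes, zero at the start; "moment": the same for the moment, N m; "grip_width": finger opening in m.
Only numpy, scipy, OpenCV 4.12 (cv2) and the standard library are available. Lean on these libraries where they do the work, as an engineer would, in place of code of your own. Each camera call takes 0.05 s, during which the arm holds its last target.

## Working session

There is one attempt and no reset: what is moved stays moved. The work goes in short steps, Python scripts to look and compute and a tool call to move; the robot and the scene stay as the last step left them, time stands still between calls to the robot, and variables do not carry over. Pictures are saved under pics/ and viewed, and the job is handed in when it is done.

Besides the shell and the picture viewer there is one more tool, called after "Call:" as name(argument=value, ...), one argument or row to a line, values as JSON. carry_out: Moves the arm, as the interface text tells. Its arguments: {"type":"object","properties":{"steps":{"type":"array"},"jaw":{"type":"number"}},"required":["steps"]}

```bash
ls; mkdir -p pics
python3 - <<'E'
from rig import bot, vision
import cv2
for n in("top","scene"):
    c=vision.capture(n); cv2.imwrite(f"pics/{n}0.png",cv2.resize(c["img"][:,:,::-1],(800,600)))
    print(n,{k:v for k,v in c.items() if k!="img"})
print(bot.get_state())
E
```

```text
pics
top {'fx': 458.98738145545104, 'fy': 458.98738145545104, 'cx': 254.03612360240504, 'cy': 190.7282550381355, 'k1': -0.15226438516030288, 'eye': array([0.39465905, 0.00321046, 0.89293321]), 'orientation': array([[ 0.01131737, -0.97373859,  0.22738751],
       [-0.99992827, -0.01191229, -0.00124412],
       [ 0.00392016, -0.22735712, -0.97380356]])}
scene {'fx': 414.6775638292396, 'fy': 414.6775638292396, 'cx': 253.25877607127487, 'cy': 190.69963655628192, 'k1': -0.08923475968915166, 'eye': array([ 0.91434449, -0.41737363,  0.74998457]), 'orientation': array([[ 0.76300031,  0.50732671, -0.40056228],
       [ 0.64639643, -0.59742503,  0.47461035],
       [ 0.00147657, -0.62104987, -0.78376966]])}
{'clock': 0.1, 'joint_positions': array([ 1.11668709e+00,  3.81149503e-01,  1.29812436e+00,  1.19128538e-05,
        1.46359180e+00, -2.15305167e-01]), 'qd': array([ 0.00077842, -0.00248309,  0.00019536,  0.0006023 ,  0.0009419 ,
       -0.00014852]), 'effort': array([ 3.19306157e-03, -4.38652003e+01, -2.24913526e+01,  7.14650704e-02,
        3.42990621e-02, -5.84058012e-05]), 'tcp_pos': array([0.12999484, 0.5341769 , 0.23820874]), 'tcp_rot': array([[-5.69062254e-04, -9.71621172e-01,  2.36541696e-01],
       [-1.13879147e-03,  2.36542210e-01,  9.71620546e-01],
       [-9.99999190e-01,  2.83540913e-04, -1.24108114e-03]]), 'ft_force': array([-0.40473607,  0.37705364,  0.43719572]), 'moment': array([ 0.03880089, -0.01682893,  0.00784084]), 'grip_width': 0.08823844730972678}
```

View pics/top0.png

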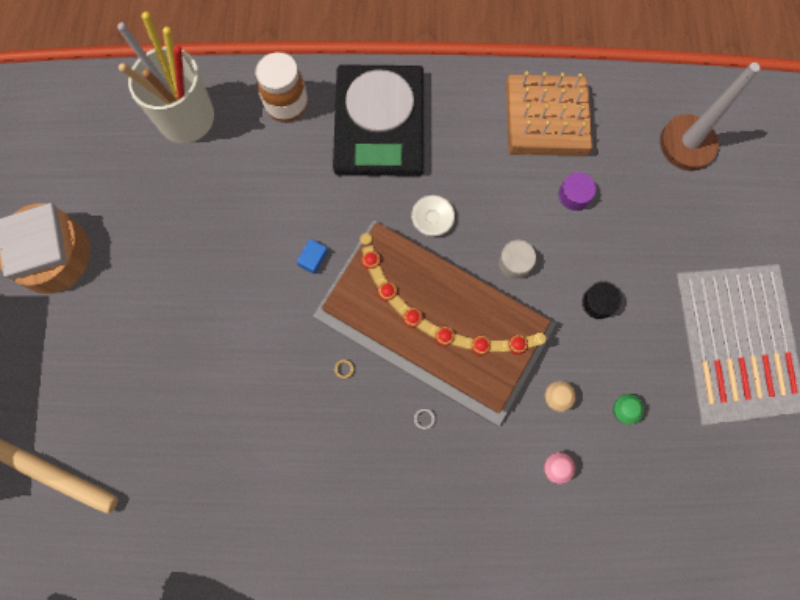

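View pics/scene0.png

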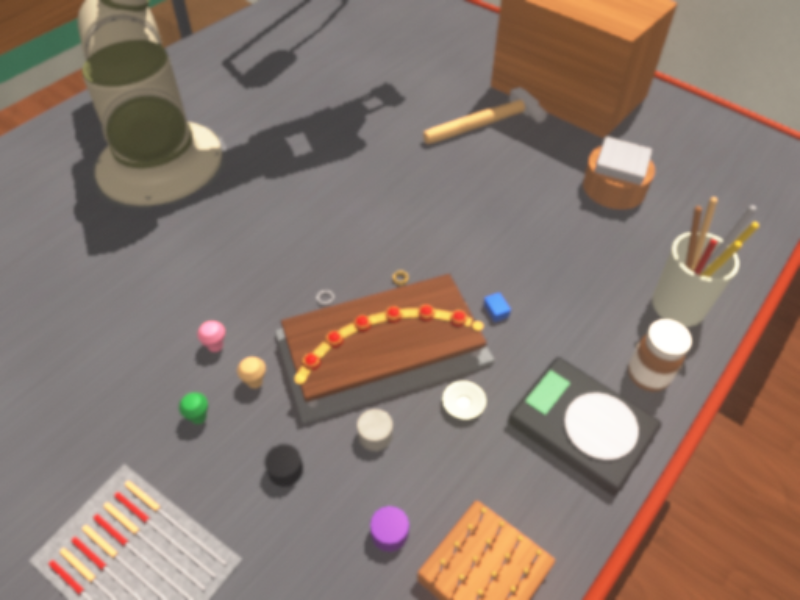

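The top view shows the wax block at (312,256). The nearest stone is at (371,259), so the row starts there and ends at (518,344) beside the wooden knob at (560,396). Next I'll measure the stones with both cameras.

```bash
cat > h.py <<'E'
import numpy as np, cv2
from rig import bot, vision
def rays(c,px):
    K=np.array([[c["fx"],0,c["cx"]],[0,c["fy"],c["cy"]],[0,0,1]])
    u=cv2.undistortPoints(np.array(px,float).reshape(-1,1,2),K,np.array([c["k1"],0,0,0,0.]))[:,0]
    d=np.c_[u,np.ones(len(u))]@c["orientation"].T
    return d
def plane(c,px,z):
    d=rays(c,px); return c["eye"]+d*((z-c["eye"][2])/d[:,2])[:,None]
def blobs(img,lo,hi,amin=15,roi=None):
    hsv=cv2.cvtColor(img,cv2.COLOR_RGB2HSV)
    m=cv2.inRange(hsv,lo,hi)
    if lo[0]==0: m|=cv2.inRange(hsv,(172,lo[1],lo[2]),(180,255,255))
    n,l,s,ce=cv2.connectedComponentsWithStats(m)
    return [(ce[i],s[i,4]) for i in range(1,n) if s[i,4]>=amin]
E
cat > m.py <<'E'
from h import *
from scipy.optimize import least_squares
res={}
for n,box in(("top",(220,350,150,230)),("scene",(180,310,190,240))):
    c=vision.capture(n)
    b=[p for p,a in blobs(c["img"],(0,190,110),(6,255,255)) if box[0]<p[0]<box[1] and box[2]<p[1]<box[3]]
    P=plane(c,b,0.055); P=P[np.argsort(-P[:,1])]
    print(n,len(b)); print(P.round(4), np.linalg.norm(np.diff(P,axis=0),axis=1).round(4))
    res[n]=P
    w=[(p,a) for p,a in blobs(c["img"],(105,150,80),(120,255,255))]
    print("wax",[(plane(c,[p],.012).round(3),a) for p,a in w])
def model(q):
    x,y,t=q; a=(np.arange(6)-2.5)*0.045/.16
    # bows to -x : centre of arc at +x ; 
    L=np.c_[-.16*np.cos(a),.16*np.sin(a)]
    R=np.array([[np.cos(t),-np.sin(t)],[np.sin(t),np.cos(t)]])
    return L@R.T+[x,y]
for k,T in list(res.items())+[("avg",(res["top"]+res["scene"])/2)]:
    best=min((least_squares(lambda q:(model(q)-o[:,:2]).ravel(),[.5,0,t]) for o in(T,T[::-1]) for t in(-2,-1,0,1,2,3)),key=lambda r:r.cost)
    print(k,best.x.round(4),"rms",np.sqrt(2*best.cost/6).round(4)); print(model(best.x).round(4))
E
python3 m.py
```

```text
top 6
[[ 0.64    0.0351  0.055 ]
 [ 0.6008  0.0141  0.055 ]
 [ 0.5687 -0.0166  0.055 ]
 [ 0.5466 -0.0551  0.055 ]
 [ 0.5357 -0.0981  0.055 ]
 [ 0.5373 -0.1429  0.055 ]] [0.0445 0.0443 0.0445 0.0443 0.0448]
wax [(array([[0.655, 0.112, 0.012]]), np.int32(238))]
scene 6
[[ 0.6424  0.0346  0.055 ]
 [ 0.6024  0.0141  0.055 ]
 [ 0.5707 -0.0162  0.055 ]
 [ 0.5481 -0.0551  0.055 ]
 [ 0.5386 -0.0982  0.055 ]
 [ 0.5399 -0.143   0.055 ]] [0.0449 0.0439 0.045  0.0441 0.0448]
wax [(array([[0.655, 0.113, 0.012]]), np.int32(91))]
top [ 0.6946 -0.1151 -0.524 ] rms 0.0006
[[ 0.5371 -0.1436]
 [ 0.5354 -0.0987]
 [ 0.5462 -0.0552]
 [ 0.5686 -0.0164]
 [ 0.601   0.0147]
 [ 0.6407  0.0356]]
scene [ 0.6969 -0.1148 -0.5218] rms 0.0008
[[ 0.5396 -0.1437]
 [ 0.5377 -0.0989]
 [ 0.5484 -0.0553]
 [ 0.5708 -0.0164]
 [ 0.603   0.0147]
 [ 0.6427  0.0357]]
avg [ 0.6958 -0.1149 -0.5229] rms 0.0007
[[ 0.5383 -0.1436]
 [ 0.5366 -0.0988]
 [ 0.5473 -0.0552]
 [ 0.5697 -0.0164]
 [ 0.602   0.0147]
 [ 0.6417  0.0357]]
```

Call:
carry_out(
  steps=[
    [[0,-1,-0.59,0,0,0],[0,-1,-0.59,0,0,0],[0,-1,-0.59,0,0,0],[0,-1,-0.59,0,0,0],[0,-1,-0.59,0,0,0],[0,-1,-0.59,0,0,0],[0,-1,-0.59,0,0,0],[0,-1,-0.59,0,0,0],[0,-1,-0.59,0,0,0],[0,-1,-0.59,0,0,0],[0,-1,-0.59,0,0,0],[0,-1,-0.59,0,0,0]],
  ],
  jaw=0,
)

```text
clock: 1.7
tcp_pos: [0.3344, 0.3339, 0.2368]
tcp_rot: [[-0.003, -0.972, 0.234], [-0.003, 0.234, 0.972], [-1.0, 0.002, -0.004]]
ft_force: [-0.1, 0.2, 0.2]
grip_width: 0.0006
```

```bash
cat > g.py <<'E'
from rig import bot
import numpy as np,sys
S=[[.5383,-.1436],[.5366,-.0988],[.5473,-.0552],[.5697,-.0164],[.602,.0147],[.6417,.0357]]
s=bot.get_state(); i=int(sys.argv[1]); z=float(sys.argv[2])
d=np.array([*S[i-1],z])-s["tcp_pos"]
print("t",s["clock"],"pos",s["tcp_pos"].round(4),"F",s["ft_force"].round(2),"w",round(s["grip_width"],4))
print("units",(s["tcp_rot"].T@d/.02).round(2), "rot",s["tcp_rot"].round(3).tolist())
E
python3 g.py 6 .1
```

```text
t 1.7 pos [0.3344 0.3339 0.2368] F [-0.07  0.19  0.2 ] w 0.0006
units [  6.85 -18.44 -10.88] rot [[-0.003, -0.972, 0.234], [-0.003, 0.234, 0.972], [-1.0, 0.002, -0.004]]
```

Tracking is good at roughly full scale. I'll continue, descending later.

Call:
carry_out(
  steps=[
    [[0,-1,-0.59,0,0,0],[0,-1,-0.59,0,0,0],[0,-1,-0.59,0,0,0],[0,-1,-0.59,0,0,0],[0,-1,-0.59,0,0,0],[0,-1,-0.59,0,0,0],[0,-1,-0.59,0,0,0],[0,-1,-0.59,0,0,0],[0,-1,-0.59,0,0,0],[0,-1,-0.59,0,0,0],[0,-1,-0.59,0,0,0],[0,-1,-0.59,0,0,0]],
  ],
)

```text
clock: 3.2
tcp_pos: [0.5412, 0.1319, 0.2355]
tcp_rot: [[-0.006, -0.972, 0.234], [-0.004, 0.234, 0.972], [-1.0, 0.005, -0.005]]
ft_force: [0.6, 1.1, -1.1]
grip_width: 0.0007
```

```bash
python3 g.py 6 .1
```

```text
t 3.2 pos [0.5412 0.1319 0.2355] F [ 0.55  1.11 -1.06] w 0.0007
units [ 6.76 -6.04 -3.47] rot [[-0.006, -0.972, 0.234], [-0.004, 0.234, 0.972], [-1.0, 0.005, -0.005]]
```

Call:
carry_out(
  steps=[
    [[0.5,-0.8,-0.45,0,0,0],[0.5,-0.8,-0.45,0,0,0],[0.6,-0.8,-0.45,0,0,0],[0.7,-0.8,-0.45,0,0,0],[0.7,-0.7,-0.45,0,0,0],[0.7,-0.7,-0.45,0,0,0],[0.7,-0.6,-0.4,0,0,0],[0.7,-0.5,-0.3,0,0,0],[0.7,-0.3,-0.1,0,0,0],[0.6,0,0,0,0,0],[0.3,0,0,0,0,0],[0,0,0,0,0,0]],
  ],
)

```text
clock: 4.7
tcp_pos: [0.6471, 0.0285, 0.0897]
tcp_rot: [[-0.009, -0.972, 0.234], [-0.003, 0.234, 0.972], [-1.0, 0.008, -0.005]]
ft_force: [-0.1, -0.8, -0.1]
grip_width: 0.0007
```

```bash
python3 g.py 6 .067
python3 - <<'E'
from h import *
for n,b in(("top",(150,300,120,260)),("scene",(170,420,130,300))):
    c=vision.capture(n)["img"][b[2]:b[3],b[0]:b[1],::-1]; f=min(800/c.shape[1],600/c.shape[0])
    cv2.imwrite(f"pics/{n}1.png",cv2.resize(c,None,fx=f,fy=f))
E
```

```text
t 4.7 pos [0.6471 0.0285 0.0897] F [-0.07 -0.8  -0.11] w 0.0007
units [1.14 0.34 0.29] rot [[-0.009, -0.972, 0.234], [-0.003, 0.234, 0.972], [-1.0, 0.008, -0.005]]
```

View pics/scene1.png

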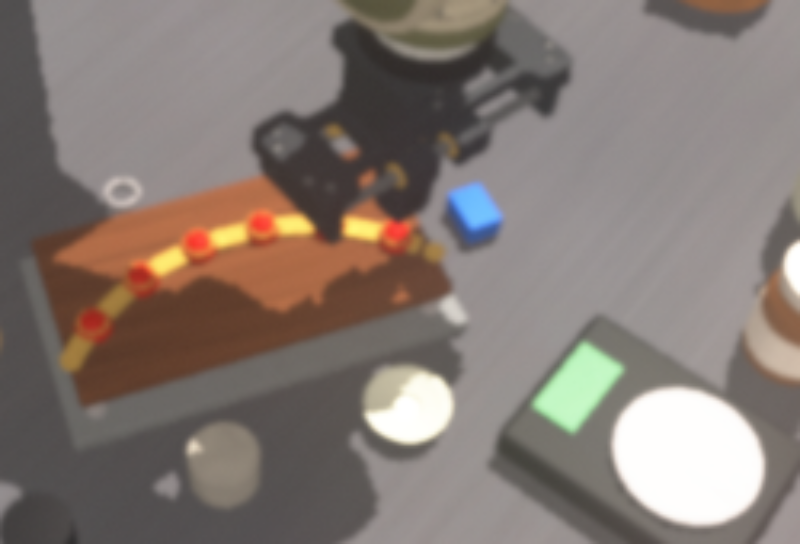

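The fingertips at (405,205) are just above the first stone (397,232), and the wax block is clear. I'll descend with the small lateral correction.

Call:
carry_out(
  steps=[
    [[0.3,0.17,0.15,0,0,0],[0.3,0.17,0.14,0,0,0],[0.3,0,0,0,0,0],[0.15,0,0,0,0,0],[0,0,0,0,0,0],[0,0,0,0,0,0]],
  ],
)

```text
clock: 5.55
tcp_pos: [0.6418, 0.0364, 0.0689]
tcp_rot: [[-0.006, -0.972, 0.234], [-0.004, 0.234, 0.972], [-1.0, 0.005, -0.005]]
ft_force: [-0.7, 0.3, 1.2]
grip_width: 0.0003
```

```bash
python3 g.py 6 .057
python3 - <<'E'
from h import *
c=vision.capture("scene")["img"][190:300,170:420,::-1]
cv2.imwrite(f"pics/s2.png",cv2.resize(c,None,fx=3.2,fy=3.2))
E
```

```text
t 5.55 pos [0.6418 0.0364 0.0689] F [-0.69  0.33  1.18] w 0.0003
units [ 0.6  -0.   -0.03] rot [[-0.006, -0.972, 0.234], [-0.004, 0.234, 0.972], [-1.0, 0.005, -0.005]]
```

View pics/s2.png

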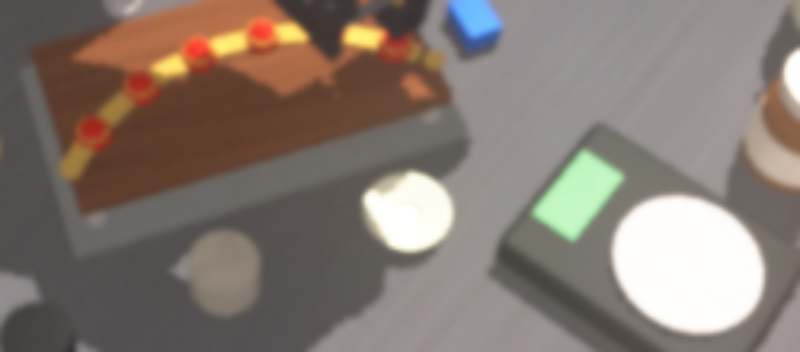

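Call:
carry_out(
  steps=[
    [[0.2,0,0,0,0,0],[0.2,0,0,0,0,0],[0.15,0,0,0,0,0],[0.1,0,0,0,0,0],[0,0,0,0,0,0],[0,0,0,0,0,0]],
  ],
)

```text
clock: 6.35
tcp_pos: [0.642, 0.0362, 0.0555]
tcp_rot: [[-0.006, -0.972, 0.234], [-0.004, 0.234, 0.972], [-1.0, 0.005, -0.005]]
ft_force: [-0.8, -0.6, 1.4]
grip_width: 0.0001
```

```bash
python3 - <<'E'
from h import *
F=[]
for i in range(5):
    c=vision.capture("scene"); F.append(bot.get_state()["ft_force"])
print(np.round(F,1).tolist(),np.mean(F,0))
cv2.imwrite(f"pics/s3.png",cv2.resize(c["img"][190:300,170:420,::-1],None,fx=3.2,fy=3.2))
E
python3 g.py 6 .054
```

```text
[[-0.5, -0.2, 1.2], [-0.2, 0.5, 0.8], [-0.6, -0.3, 0.8], [0.1, -0.0, 1.3], [-1.3, 0.6, 1.9]] [-0.48097707  0.13382299  1.20351703]
t 6.6 pos [0.642  0.0362 0.0554] F [-1.28  0.62  1.89] w 0.0006
units [ 0.07  0.01 -0.03] rot [[-0.006, -0.972, 0.234], [-0.004, 0.234, 0.972], [-1.0, 0.005, -0.005]]
```

View pics/s3.png

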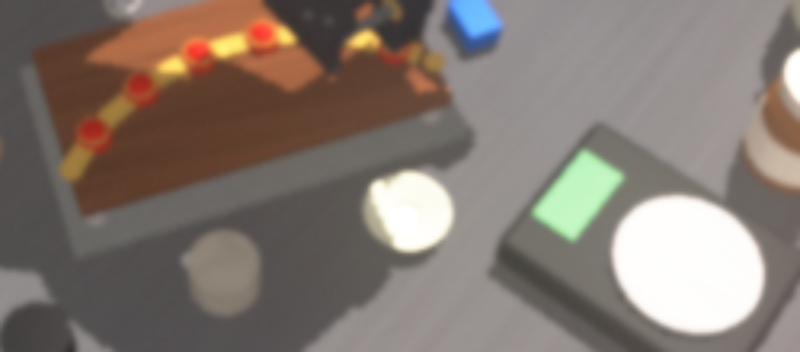

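Mean Fz is 1.2 N at 1.6 mm below the nominal top, which fits the spring rate. I'll press 3 mm more to confirm contact beyond the noise.

Call:
carry_out(
  steps=[
    [[0.1,0,0,0,0,0],[0.06,0,0,0,0,0],[0,0,0,0,0,0],[0,0,0,0,0,0]],
  ],
)

```text
clock: 7.1
tcp_pos: [0.642, 0.0362, 0.0525]
tcp_rot: [[-0.005, -0.972, 0.234], [-0.004, 0.234, 0.972], [-1.0, 0.004, -0.005]]
ft_force: [-1.3, -0.4, 2.6]
grip_width: 0.0005
```

```bash
cat > f.py <<'E'
from h import *
F=[]
for i in range(6):
    c=vision.capture("scene"); F.append(bot.get_state()["ft_force"])
print("meanF",np.mean(F,0).round(2))
E
python3 f.py
python3 g.py 5 .062
```

```text
meanF [-1.4   0.15  3.37]
t 7.4 pos [0.642  0.0362 0.0524] F [-1.57 -0.02  3.27] w 0.0004
units [-0.46  1.7  -1.51] rot [[-0.005, -0.972, 0.234], [-0.004, 0.234, 0.972], [-1.0, 0.004, -0.005]]
```

Contact is confirmed: 3.4 N at about 4.6 mm, still far from the stop. I'll lift slightly and move along to the next stone.

Call:
carry_out(
  steps=[
    [[-0.25,0,0,0,0,0],[-0.21,0,0,0,0,0],[0,0.3,-0.25,0,0,0],[0,0.4,-0.35,0,0,0],[0,0.4,-0.35,0,0,0],[0,0.35,-0.32,0,0,0],[0,0.2,-0.18,0,0,0],[0,0.03,-0.04,0,0,0],[0,0,0,0,0,0]],
  ],
)

```text
clock: 8.52
tcp_pos: [0.599, 0.0133, 0.0618]
tcp_rot: [[-0.006, -0.972, 0.234], [-0.004, 0.234, 0.972], [-1.0, 0.005, -0.005]]
ft_force: [-0.2, 0.5, 0.9]
grip_width: 0.0005
```

```bash
python3 g.py 5 .053
```

```text
t 8.525 pos [0.599  0.0133 0.0618] F [-0.22  0.49  0.94] w 0.0005
units [ 0.44 -0.13  0.11] rot [[-0.006, -0.972, 0.234], [-0.004, 0.234, 0.972], [-1.0, 0.005, -0.005]]
```

Call:
carry_out(
  steps=[
    [[0,-0.13,0.11,0,0,0],[0.15,0,0,0,0,0],[0.15,0,0,0,0,0],[0.12,0,0,0,0,0],[0,0,0,0,0,0],[0,0,0,0,0,0]],
  ],
)

```text
clock: 9.28
tcp_pos: [0.6027, 0.0151, 0.0531]
tcp_rot: [[-0.006, -0.972, 0.234], [-0.004, 0.234, 0.972], [-1.0, 0.005, -0.005]]
ft_force: [-2.0, 0.1, 2.9]
grip_width: 0.0007
```

```bash
python3 f.py; python3 g.py 4 .062
```

```text
meanF [-1.18 -0.51  3.02]
t 9.575 pos [0.6027 0.0151 0.053 ] F [-0.9  -0.48  2.88] w -0.0001
units [-0.43  1.24 -1.92] rot [[-0.006, -0.972, 0.234], [-0.004, 0.234, 0.972], [-1.0, 0.005, -0.005]]
```

Stone 5 touched at 3.0 N. Next is stone 4, with the lateral move scaled down by about 8%.

Call:
carry_out(
  steps=[
    [[-0.25,0,0,0,0,0],[-0.18,0,0,0,0,0],[0,0.2,-0.32,0,0,0],[0,0.27,-0.42,0,0,0],[0,0.27,-0.42,0,0,0],[0,0.24,-0.36,0,0,0],[0,0.14,-0.22,0,0,0],[0,0.03,-0.04,0,0,0],[0,0,0,0,0,0]],
  ],
)

```text
clock: 10.7
tcp_pos: [0.5695, -0.0165, 0.062]
tcp_rot: [[-0.007, -0.972, 0.234], [-0.003, 0.234, 0.972], [-1.0, 0.006, -0.005]]
ft_force: [-0.2, -0.1, 0.2]
grip_width: 0.0004
```

```bash
python3 g.py 4 .053
```

```text
t 10.7 pos [ 0.5695 -0.0165  0.062 ] F [-0.18 -0.07  0.23] w 0.0004
units [ 0.45 -0.01  0.01] rot [[-0.007, -0.972, 0.234], [-0.003, 0.234, 0.972], [-1.0, 0.006, -0.005]]
```

Call:
carry_out(
  steps=[
    [[0.15,0,0,0,0,0],[0.15,0,0,0,0,0],[0.12,0,0,0,0,0],[0,0,0,0,0,0],[0,0,0,0,0,0]],
  ],
)

```text
clock: 11.32
tcp_pos: [0.5698, -0.0163, 0.0533]
tcp_rot: [[-0.006, -0.972, 0.234], [-0.004, 0.234, 0.972], [-1.0, 0.005, -0.005]]
ft_force: [-2.2, 0.5, 2.5]
grip_width: 0.0003
```

```bash
python3 f.py; python3 g.py 3 .062
```

```text
meanF [-0.88 -0.7   2.94]
t 11.625 pos [ 0.5697 -0.0163  0.0532] F [-1.17  0.31  2.58] w 0.0002
units [-0.43  0.64 -2.16] rot [[-0.006, -0.972, 0.234], [-0.004, 0.234, 0.972], [-1.0, 0.005, -0.005]]
```

Call:
carry_out(
  steps=[
    [[-0.25,0,0,0,0,0],[-0.18,0,0,0,0,0],[0,0.1,-0.36,0,0,0],[0,0.14,-0.47,0,0,0],[0,0.14,-0.47,0,0,0],[0,0.12,-0.41,0,0,0],[0,0.07,-0.25,0,0,0],[0,0.02,-0.04,0,0,0],[0,0,0,0,0,0]],
  ],
)

```text
clock: 12.75
tcp_pos: [0.5472, -0.0553, 0.0621]
tcp_rot: [[-0.007, -0.972, 0.235], [-0.003, 0.235, 0.972], [-1.0, 0.006, -0.005]]
ft_force: [0.2, 0.4, -0.3]
grip_width: 0.0004
```

```bash
python3 g.py 3 .053
```

```text
t 12.75 pos [ 0.5472 -0.0553  0.0621] F [ 0.2   0.38 -0.29] w 0.0004
units [ 0.46 -0.01  0.01] rot [[-0.007, -0.972, 0.235], [-0.003, 0.235, 0.972], [-1.0, 0.006, -0.005]]
```

Call:
carry_out(
  steps=[
    [[0.15,0,0,0,0,0],[0.15,0,0,0,0,0],[0.12,0,0,0,0,0],[0,0,0,0,0,0],[0,0,0,0,0,0]],
  ],
)

```text
clock: 13.38
tcp_pos: [0.5474, -0.055, 0.0534]
tcp_rot: [[-0.007, -0.972, 0.234], [-0.004, 0.234, 0.972], [-1.0, 0.005, -0.005]]
ft_force: [-1.2, -0.1, 3.1]
grip_width: 0.0
```

```bash
python3 f.py; python3 g.py 2 .062
```

```text
meanF [-1.08 -0.71  2.96]
t 13.675 pos [ 0.5474 -0.055   0.0534] F [-1.13 -0.29  2.22] w 0.0006
units [-0.42  0.01 -2.26] rot [[-0.006, -0.972, 0.234], [-0.004, 0.234, 0.972], [-1.0, 0.005, -0.005]]
```

Call:
carry_out(
  steps=[
    [[-0.25,0,0,0,0,0],[-0.18,0,0,0,0,0],[0,0,-0.38,0,0,0],[0,0,-0.49,0,0,0],[0,0,-0.49,0,0,0],[0,0,-0.43,0,0,0],[0,0,-0.26,0,0,0],[0,0,-0.04,0,0,0],[0,0,0,0,0,0]],
  ],
)

```text
clock: 14.8
tcp_pos: [0.5368, -0.0989, 0.0623]
tcp_rot: [[-0.007, -0.972, 0.235], [-0.003, 0.235, 0.972], [-1.0, 0.006, -0.005]]
ft_force: [-0.2, -0.0, -0.7]
grip_width: 0.0005
```

```bash
python3 g.py 2 .053
```

```text
t 14.8 pos [ 0.5368 -0.0989  0.0623] F [-0.22 -0.04 -0.67] w 0.0005
units [0.46 0.01 0.  ] rot [[-0.007, -0.972, 0.235], [-0.003, 0.235, 0.972], [-1.0, 0.006, -0.005]]
```

Call:
carry_out(
  steps=[
    [[0.15,0,0,0,0,0],[0.15,0,0,0,0,0],[0.13,0,0,0,0,0],[0,0,0,0,0,0],[0,0,0,0,0,0]],
  ],
)

```text
clock: 15.42
tcp_pos: [0.5369, -0.0985, 0.0534]
tcp_rot: [[-0.007, -0.972, 0.234], [-0.004, 0.234, 0.972], [-1.0, 0.006, -0.005]]
ft_force: [-1.2, -0.3, 2.8]
grip_width: 0.0005
```

```bash
python3 f.py; python3 g.py 1 .062
```

```text
meanF [-1.12 -0.56  2.92]
t 15.725 pos [ 0.5369 -0.0985  0.0533] F [-1.16 -0.94  3.45] w 0.0006
units [-0.43 -0.59 -2.18] rot [[-0.007, -0.972, 0.234], [-0.004, 0.234, 0.972], [-1.0, 0.006, -0.005]]
```

Call:
carry_out(
  steps=[
    [[-0.25,0,0,0,0,0],[-0.18,0,0,0,0,0],[0,-0.1,-0.37,0,0,0],[0,-0.13,-0.47,0,0,0],[0,-0.13,-0.47,0,0,0],[0,-0.11,-0.42,0,0,0],[0,-0.07,-0.25,0,0,0],[0,-0.01,-0.04,0,0,0],[0,0,0,0,0,0]],
  ],
)

```text
clock: 16.85
tcp_pos: [0.5381, -0.1437, 0.062]
tcp_rot: [[-0.007, -0.972, 0.235], [-0.003, 0.235, 0.972], [-1.0, 0.006, -0.004]]
ft_force: [-0.2, 1.1, -0.6]
grip_width: 0.0007
```

```bash
python3 g.py 1 .053
```

```text
t 16.85 pos [ 0.5381 -0.1437  0.062 ] F [-0.18  1.08 -0.58] w 0.0007
units [ 0.45 -0.01  0.01] rot [[-0.007, -0.972, 0.235], [-0.003, 0.235, 0.972], [-1.0, 0.006, -0.004]]
```

Call:
carry_out(
  steps=[
    [[0.15,0,0,0,0,0],[0.15,0,0,0,0,0],[0.12,0,0,0,0,0],[0,0,0,0,0,0],[0,0,0,0,0,0]],
  ],
)

```text
clock: 17.48
tcp_pos: [0.5382, -0.1433, 0.0535]
tcp_rot: [[-0.007, -0.972, 0.234], [-0.003, 0.234, 0.972], [-1.0, 0.006, -0.005]]
ft_force: [-1.1, -0.8, 2.3]
grip_width: 0.0002
```

```bash
python3 f.py; python3 g.py 1 .25
```

```text
meanF [-1.06 -0.47  2.35]
t 17.775 pos [ 0.5382 -0.1433  0.0534] F [-1.58 -0.32  1.79] w 0.0005
units [-9.83  0.05 -0.06] rot [[-0.007, -0.972, 0.234], [-0.003, 0.234, 0.972], [-1.0, 0.006, -0.005]]
```

All six stones are touched. I'll lift clear.

Call:
carry_out(
  steps=[
    [[-0.25,0,0,0,0,0],[-0.4,0,0,0,0,0],[-0.8,0,0,0,0,0],[-1,0,0,0,0,0],[-1,0,0,0,0,0],[-1,0,0,0,0,0],[-1,0,0,0,0,0],[-1,0,0,0,0,0],[-0.8,0,0,0,0,0],[-0.4,0,0,0,0,0],[0,0,0,0,0,0],[0,0,0,0,0,0]],
  ],
)

```text
clock: 19.27
tcp_pos: [0.5384, -0.1415, 0.2139]
tcp_rot: [[-0.007, -0.972, 0.234], [-0.001, 0.234, 0.972], [-1.0, 0.007, -0.003]]
ft_force: [-1.1, 1.5, 0.5]
grip_width: 0.0006
```

```bash
python3 f.py
python3 - <<'E'
from h import *
for n in("top","scene"):
    cv2.imwrite(f"pics/{n}9.png",cv2.resize(vision.capture(n)["img"][:,:,::-1],(800,600)))
print(bot.get_state()["tcp_pos"],bot.get_state()["clock"])
E
```

```text
meanF [ 0.18 -0.22  0.06]
[ 0.53864576 -0.14158103  0.21430267] 19.675
```

View pics/top9.png

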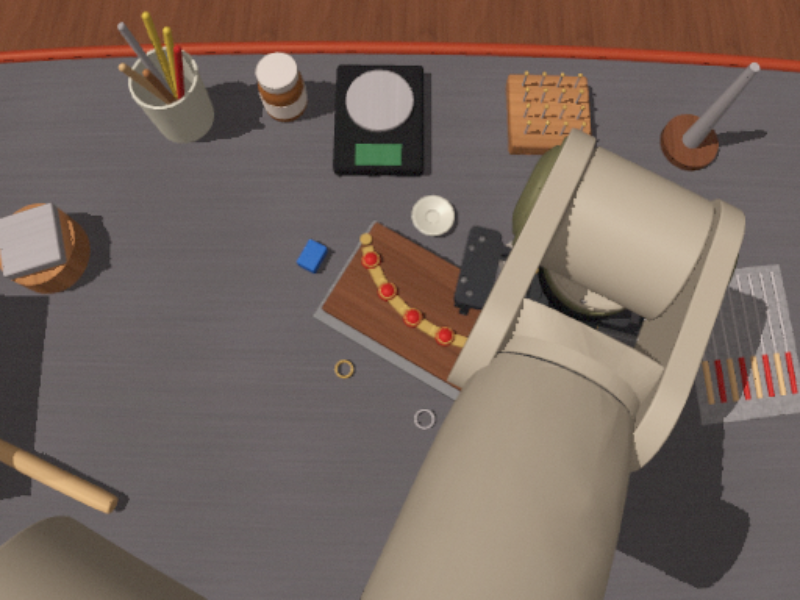

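View pics/scene9.png

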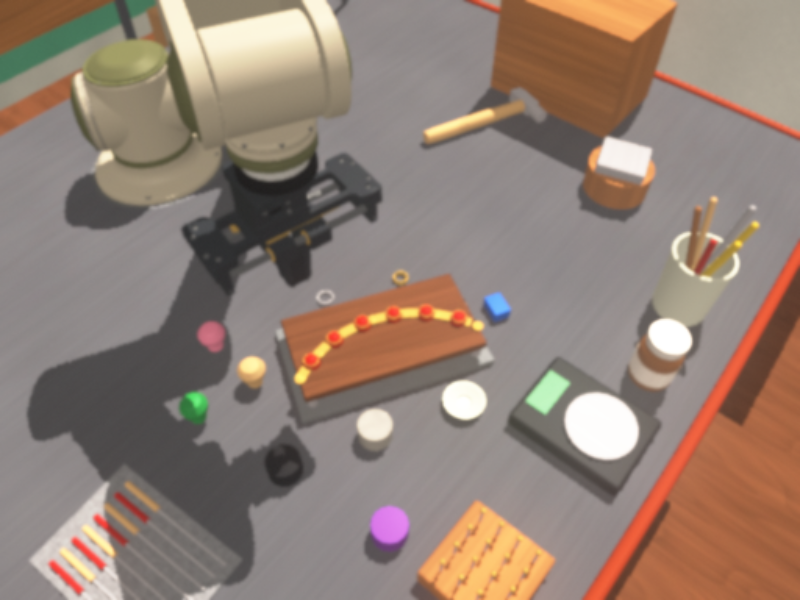

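The scene view shows everything at its original pixels: wax (497,307), knob (251,371), rings (325,297) and (400,277), dish (464,401) and pumice (375,430). The board is back at rest and the hand is clear.

```bash
python3 -c "
from rig import bot
print(bot.finish_job())"
```

```text
the job is handed in; nothing more can be done
None
```

I touched all six red stones one after another with the shut fingertips, from the stone beside the blue wax block (stone6) to the farthest (stone1). I then lifted the hand about 16 cm clear and handed the job in at about 19.7 s.

- **Touches:** mean upward force was 3.4, 3.0, 2.9, 3.0, 2.9 and 2.4 N, in touching order. By fingertip height the board went down about 4.6 mm at the first stone and 3.5–4 mm at the others, out of the 14 mm stop. Between stones I raised the fingertips about 5 mm above the stone tops rather than sliding along the collar.
- **Last checks:** the force on the hand is back to about zero. In the scene picture the board, wax block, knob, both rings, dish and pumice are where they started. The arm hid part of the top picture, including the knob and pumice, so those two were checked only in the scene picture.
- **Disagreements:** the two cameras placed the stones about 2 mm apart in x, so I used the average. Single force readings vary by about 1 N, so I pressed the first stone twice as deep (1.6 mm, then 4.6 mm) without lifting to be sure of contact.

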